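# Hang a packed meal carrier on the pickup hook

## Task

Hang the taller, two-tier steel meal carrier by its swing handle in the seat of the empty hook at the front edge of the wire shelf, so that it hangs free there for pickup. It is packed with a meal: keep it upright all the way, lower it gently until you feel the hook take its weight, and only then let go of the handle. Leave the lower carrier, the food tubs, the meal box and the hanging ladle where they are.

Things in the scene. Friction and masses are not known exactly. Their poses are not given: they have to be found in the camera images.
- tiffin: The carrier to hang: two round steel tins stacked, 124 mm across (144 over the handle pivots), lid top 104 mm up, a steel strap up each side. Origin: centre of its underside; z up, y through the handle pivots, which lie 110 mm up at y = +-69 mm. Loose, 0.4 to 0.75 kg (not known beforehand), centre of mass about 50 mm up; 200 mm tall with the handle upright.
- crown (a point): Middle of the handle's grip bar: a black round sleeve 10 mm thick, straight for 76 mm along y (38 mm each way), 85 mm from the pivot axis; z points from pivots to bar. At its ends wires slant out and down to the pivots. The bar may turn between the fingers. Fingers at its middle leave no room there for the hook; held about 28 mm to one side there is room for both.
- bail (a joint): Angle of the swing handle (rad): 0 upright, positive leaning to the carrier's own +x (the bar is then 85 mm x sin to +x of the pivot axis and 85 mm x cos above it), negative to -x; stops at +-1.3. Slightly stiff (0.025 N m): it stays where it is put, and the carrier hanging from it rights itself.
- hook: The empty hook: J of steel strip, 16 mm wide, 5 thick, its slotted shank held by a clamp on the shelf's front edge, 75 mm along +x. How far it hangs down is set by hand and not measured: the bottom of its V seat is straight below the origin, 0 to 30 mm; feel for it. x points level to the shelf, away from the robot. Seat walls rise 12 mm in 16; the tip is 32 mm before the seat, 33 mm above it.
- shelf_edge (a point): Middle of the wire shelf's front edge (two rails, 321 to 349 mm up), fixed; x leads into the shelf. Hooks: 75 mm before it (towards the robot), 100 mm either side; the other, alike, holds the ladle. A gripper body upright over the hook hits the edge: come in slanted 30 to 45 degrees, wrist back towards the robot. Shelf 150 deep, 680 wide on corner posts, open below; stock on its ends up to 390 mm.
- ladle: Steel ladle, 180 mm long, hanging by the eye of its handle on the other hook. Origin: top of its eye. Loose; leave it there.
- flat_carrier: The lower carrier: one wider round tin, 152 mm across, 68 mm to the lid top, with its handle folded down to its own +x side (up to 98 mm high). Origin: centre of its underside. Loose; not to be moved.
- deli_single: Round plastic tub of brown curry with a white lid, 118 mm across, 49 mm tall, standing below the shelf's front edge near the hooks. Origin: centre of its underside. Loose; not to be moved.
- deli_stack: Two such tubs, one on the other, 99 mm tall, to the left. Origin: centre of the underside. Loose; not to be moved.
- meal_box: Brown card meal box, 119 x 109 mm, 61 mm tall, close to the robot between the carriers. Origin: centre of its underside. Loose; not to be moved.

How it is judged:
By the outcome, as a careful person would: the job done as asked, in the order asked, and still so for the second after the job is handed in, with the robot touching nothing.
It also fails if it takes over 72 s, if anything falls off the work surface, if the arm or the gripper's body presses on something with over 40 N, if the wrist force passes 120 N, or if a joint passes its speed limit or range.

## Robot

A 6-joint arm with a two-finger parallel gripper is mounted at the origin on the work surface. World frame = base frame: x ahead of the robot, y to its left, z up, the work surface at z = 0. Lengths are in mm, angles in rad, forces in N, time in s.
With the tool pointing down it reaches from about 400 to 825 mm from the base axis. Payload 7 kg.
Tool frame: the origin (TCP) lies between the finger pads; the fingertips stand 17 mm ahead of it and the grasp point (between the pads) lies 2 mm behind it; z points along the fingers, y is the direction in which the jaws open and shut (so a half turn about z gives the same grasp; the last joint's range is limited). The gripper opens to 88 mm and grips with 3 to 60 N. Pads are 19 mm wide; open, the fingers measure 130 mm over their backs; the gripper's body (78 mm by 193 mm) begins 47 mm behind the grasp point.
Start: joints at [-0.822, 0.359, 0.012, 0, -1.224, -0.288], TCP at [300.12, -604.585, 243.561] pointing down, gripper open.
Joint ranges: [-3.07, 3.07], [-1.43, 2.12], [-1.02, 1.25], [-3.03, 1.67], [-3.05, -0], [-3.03, 3.03]. Speed limits (rad/s): [2.39, 2.39, 3.01, 3.14, 3.14, 3.14].

## Interface

Orientations are given as [roll, pitch, yaw] about the fixed x, y, z axes, in that order (R = Rz(yaw) Ry(pitch) Rx(roll)).
In Python, from cell import manip, set_gripper, kinematics, sensors, read_camera, job, masks_of gives the robot as it stands. Calls block until the motion is done:
- manip.movep(position, orientation): joint-space move of the TCP to a pose.
- manip.move_linear(position, rot=None, velocity=150): straight line of the TCP; rot=None keeps the orientation; velocity is the mean speed in mm/s.
- manip.move_joints(angles): joint-space move.
- set_gripper(opening, strength=None): finger opening in mm; strength is the grip in N (None keeps the last); returns when the fingers have stopped.
- manip.dwell(seconds).
- kinematics.ik(position, orientation): joint angles nearest the present ones, or None.
- sensors.state(): the state.
- read_camera(name): name is "scene" or "top" or "wrist"; returns a dict with "image" (480x640x3 uint8, red, green, blue), "fx", "fy", "cx", "cy" (pixels), "k1" (the pictures are not rectified: a ray, as slopes to the right and down, at radius r is drawn at 1 + k1 r^2 times it, then the intrinsics apply), "rvec" (rotation vector, rad) and "tvec" (3), from world to camera coordinates, as OpenCV has them. Camera axes: x right, y down, z forward; pixel columns grow to the right and rows downward; lengths in mm; the calibration is good to about 2 mm. A picture is of the moment at which its call begins. There is no depth.
A pose or a line that the arm cannot do raises manip.MotionError and nothing moves.
- job.sign_off(): hands the job in, once; it reports no verdict.
Trained networks look in a picture, given as the dict that the camera call returned (one of the last four; its "shot" number tells which), for a name from the list of things; names that differ only in an ending like _2 or _b are one class to them, and where a whole thing is asked for, a point or a joint stands for the part that bears it (a point fixed in the world has none). Each returns a list of dicts, best first, with "conf" (0 to 1); they miss things now and then, are a little off and sometimes report something else, mostly with a low value. They report only what shows in the picture. A call takes as long as a camera call.
- masks_of(label, picture): "pixels" (480x640 bool, what is visible of it) and "position" ([column, row] in pixels, amid what is visible of it).
The state is a dict: "t": time; "joint_positions": joint angles; "qvel": joint speeds; "joint_torque": joint torques, N m; "tcp_pos": TCP position; "tcp_rot": TCP orientation; "ft_force": force on the tool from outside, world axes, zero at the start; "torque": the same for the moment, N m; "width": finger opening in mm.
Only numpy, scipy, OpenCV 4.12 (cv2) and the standard library are available. Lean on these libraries where they do the work, as an engineer would, in place of code of your own. Each camera call takes 0.05 s, during which the arm holds its last target.

## Working session

There is one attempt and no reset: what is moved stays moved. The work goes in short steps, each a Python script; the robot and the scene stay as the last script left them, time stands still between calls to the robot, and variables do not carry over. Pictures are saved under pics/ and viewed, and the job is handed in when it is done.

```bash
ls; mkdir -p pics; python3 - <<'E'
from cell import *
import cv2
for n in ["scene","top","wrist"]:
    p=read_camera(n); cv2.imwrite(f"pics/{n}0.png",p["image"][:,:,::-1])
    print(n,{k:p[k] for k in p if k!="image"})
    for l in ["tiffin","crown","hook","shelf_edge","ladle","flat_carrier"]:
        try:
            print(l,[(round(d["conf"],2),d["position"],int(d["pixels"].sum())) for d in masks_of(l,p)][:3])
        except Exception as e: print(l,e)
s=sensors.state(); print(s)
E
```

```text
pics
scene {'fx': 609.2504895093012, 'fy': 609.2504895093012, 'cx': 316.9434515151585, 'cy': 240.62382796943234, 'k1': -0.1191238120926722, 'rvec': array([ 1.75734931,  1.85520532, -0.71250938]), 'tvec': array([ -40.69150829, -323.65696859, 2017.85608466]), 'shot': 1}
tiffin [(0.78, [216.2, 226.0], 1749)]
crown [(0.62, [215.1, 226.1], 1602), (0.47, [225.2, 195.7], 189)]
hook [(0.63, [230.4, 245.0], 477)]
shelf_edge [(0.86, [279.4, 302.8], 15664), (0.36, [216.2, 225.1], 1750)]
ladle [(0.69, [323.4, 282.9], 425)]
flat_carrier [(0.8, [366.0, 247.6], 1974)]
top {'fx': 536.0791661899335, 'fy': 536.0791661899335, 'cx': 323.7356076436697, 'cy': 244.72258676046724, 'k1': -0.011434092487784254, 'rvec': array([ 2.099249  , -2.1342666 ,  0.16708004]), 'tvec': array([ 113.2504084 ,  616.01362371, 1254.11584767]), 'shot': 2}
tiffin [(0.95, [459.7, 299.1], 2769)]
crown [(0.81, [444.4, 319.6], 417)]
hook [(0.58, [416.7, 164.8], 593)]
shelf_edge [(0.72, [381.8, 121.9], 13179)]
ladle [(0.77, [322.8, 215.0], 546), (0.75, [454.4, 325.6], 314)]
flat_carrier [(0.72, [289.5, 290.9], 3457)]
wrist {'fx': 36
[... 280 characters left out ...]
_edge []
ladle []
flat_carrier []
{'t': 1.05, 'joint_positions': array([-8.21892423e-01,  3.58597152e-01,  1.19102405e-02,  8.59512654e-06,
       -1.22411108e+00, -2.88100338e-01]), 'qvel': array([ 0.00031916, -0.00103812, -0.00110104, -0.00022515,  0.0001002 ,
        0.0002825 ]), 'joint_torque': array([ 8.42431609e-05, -5.82396305e+01,  2.93301433e+01,  7.00264201e+00,
        1.24300786e-02, -1.09081751e-05]), 'tcp_pos': array([ 300.12374199, -604.5861433 ,  243.56910221]), 'tcp_rot': array([-3.14159195e+00, -8.22225504e-06, -2.68078617e+00]), 'ft_force': array([-0.53754028, -0.53944572, -0.20399958]), 'torque': array([ 0.06960416, -0.00327824,  0.01799669]), 'width': 87.61474108858644}
```

View pics/scene0.png

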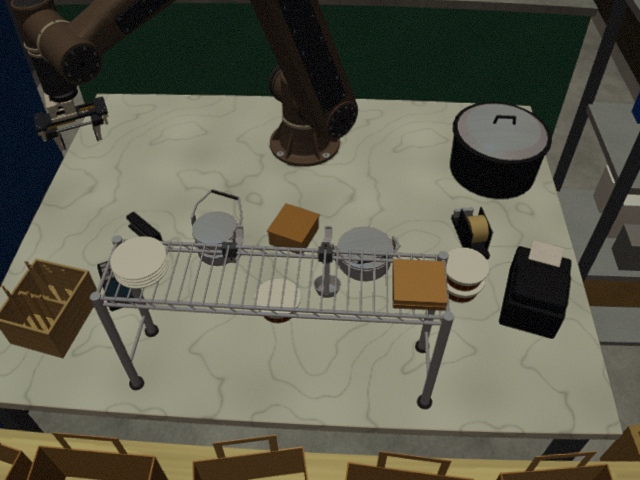

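View pics/top0.png

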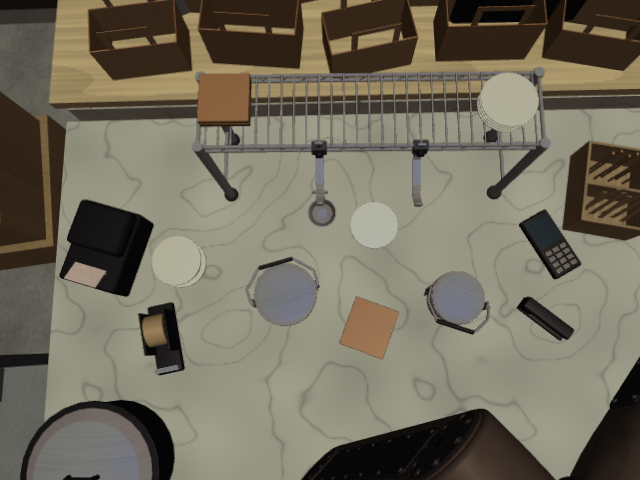

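View pics/wrist0.png

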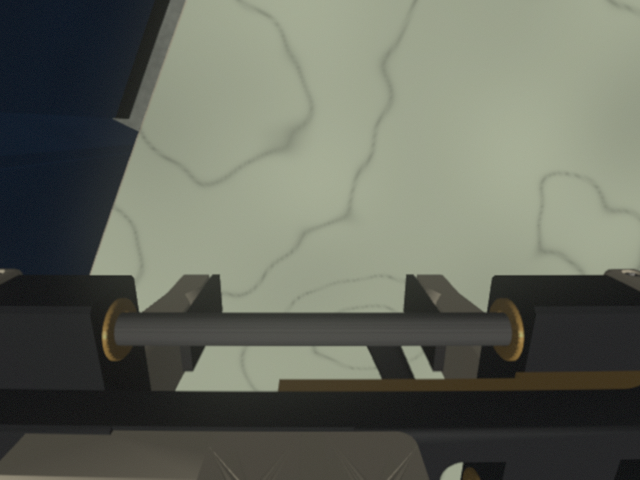

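The overviews show the tiffin at about (459,299) in the top view, with its handle leaning towards the robot and the bar from about (437,321) to (478,332). The empty hook runs (420,147)→(418,205). I'll zoom in on both.

```bash
cat > h.py <<'E'
import numpy as np, cv2
from scipy.optimize import least_squares
def cam(p):
    R=cv2.Rodrigues(np.array(p["rvec"],float))[0]; return R,np.array(p["tvec"],float).reshape(3)
def proj(p,X):
    R,t=cam(p); c=np.atleast_2d(X)@R.T+t; u=c[:,:2]/c[:,2:]; u=u*(1+p["k1"]*(u**2).sum(1,keepdims=True))
    return u*[p["fx"],p["fy"]]+[p["cx"],p["cy"]]
def ray(p,uv):
    d=(np.array(uv,float)-[p["cx"],p["cy"]])/[p["fx"],p["fy"]]; u=d.copy()
    for _ in range(20): u=d/(1+p["k1"]*(u@u))
    R,t=cam(p); v=R.T@np.array([u[0],u[1],1]); return -R.T@t, v/np.linalg.norm(v)
def atz(p,uv,z):
    o,v=ray(p,uv); return o+v*(z-o[2])/v[2]
def tri(obs):
    A=np.zeros((3,3));b=np.zeros(3);rs=[]
    for p,uv in obs:
        o,v=ray(p,uv);M=np.eye(3)-np.outer(v,v);A+=M;b+=M@o;rs.append((o,M))
    x=np.linalg.solve(A,b); return x,[float(np.linalg.norm(M@(x-o))) for o,M in rs]
E
python3 - <<'E'
from cell import *
import cv2,pickle
from h import *
P={n:read_camera(n) for n in ["scene","top"]}
pickle.dump(P,open("P.pkl","wb"))
def crop(p,x,y,w,h,s,f): cv2.imwrite(f,cv2.resize(p["image"][y:y+h,x:x+w,::-1],None,fx=s,fy=s,interpolation=cv2.INTER_CUBIC))
crop(P["top"],380,130,130,210,2.8,"pics/top_c.png") if 0 else None
crop(P["top"],400,250,110,95,7,"pics/top_t.png")
crop(P["top"],380,130,80,90,6,"pics/top_h.png")
crop(P["scene"],170,170,110,110,5.4,"pics/sc_t.png")
crop(P["scene"],200,220,160,90,5,"pics/sc_h.png")
for l in ["tiffin","flat_carrier","deli_single","deli_stack","meal_box","ladle"]:
    ms=masks_of(l,P["top"]); 
    if ms:
        print(l,[(m["conf"],m["position"],atz(P["top"],m["position"],{"tiffin":104,"flat_carrier":68,"deli_single":49,"deli_stack":99,"meal_box":61,"ladle":200}[l]).round()) for m in ms])
E
```

```text
tiffin [(0.65, [458.7, 299.0], array([ 476., -207.,  104.]))]
flat_carrier [(0.94, [284.7, 289.5], array([509., 198.,  68.]))]
deli_single [(0.78, [377.0, 222.8], array([672., -29.,  49.])), (0.56, [415.5, 165.9], array([ 817., -131.,   49.]))]
deli_stack [(0.98, [179.9, 261.6], array([576., 444.,  99.]))]
meal_box [(0.76, [370.0, 326.0], array([419.,  -4.,  61.]))]
ladle [(0.65, [323.3, 214.4], array([659., 100., 200.]))]
```

View pics/top_t.png

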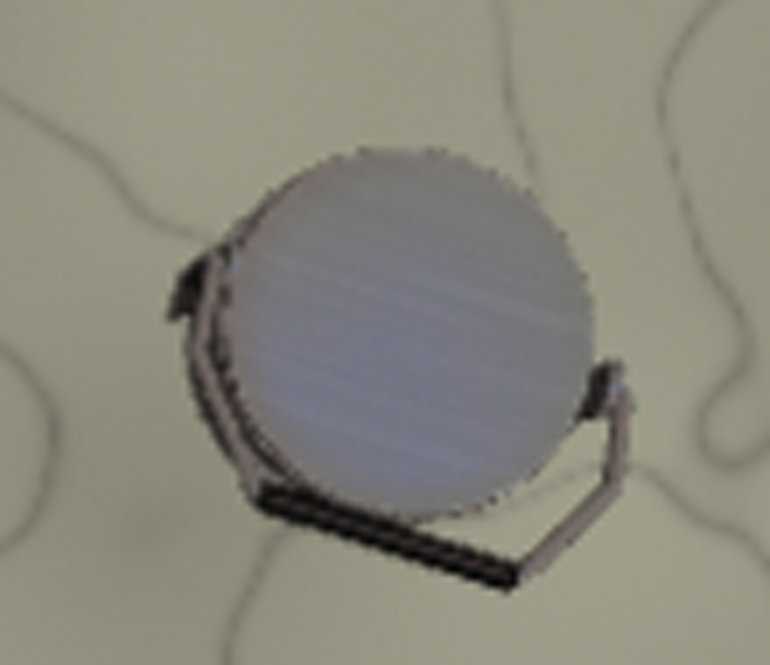

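View pics/top_h.png

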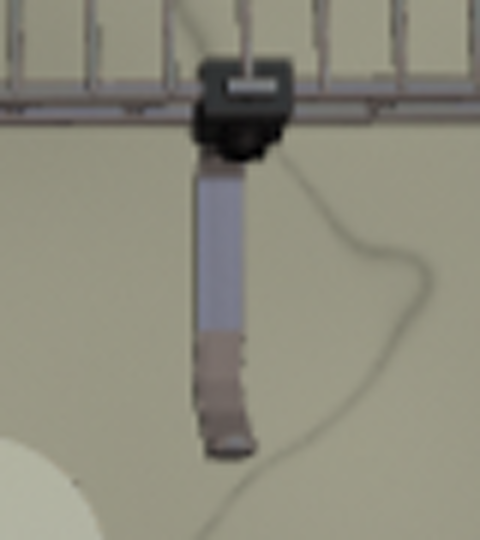

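View pics/sc_t.png

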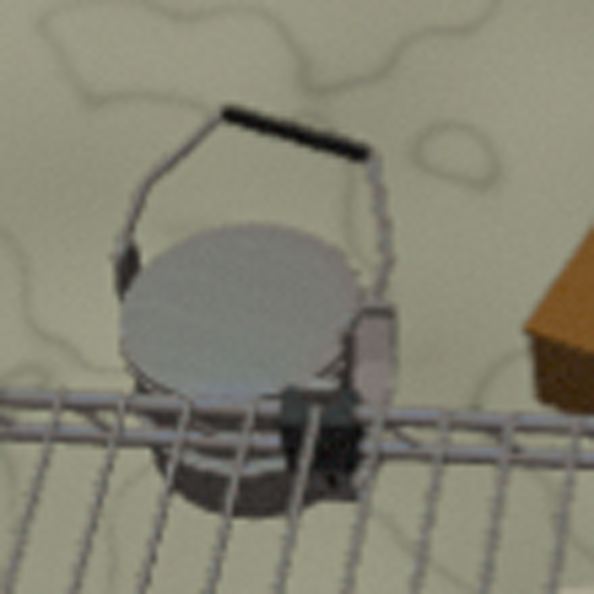

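View pics/sc_h.png

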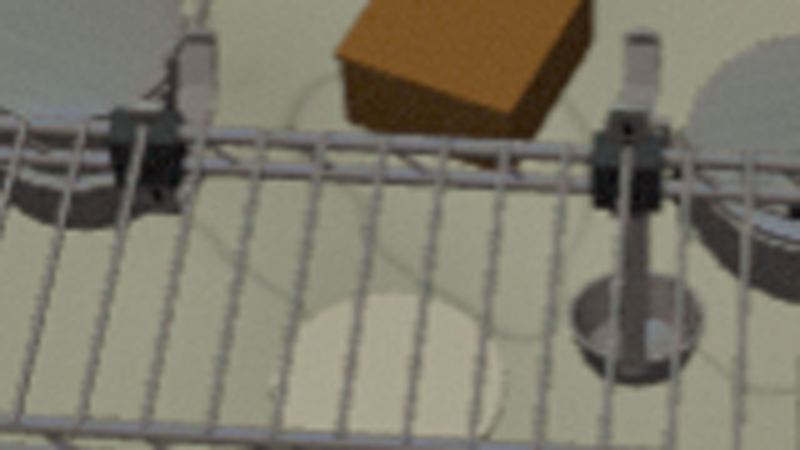

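```bash
cat > m.py <<'E'
import pickle
from h import *
P=pickle.load(open("P.pkl","rb")); T=P["top"];S=P["scene"]
f=lambda x,y,s,ox,oy:(x/s+ox,y/s+oy)
A=tri([(T,f(262,495,7,400,250)),(S,f(366,154,5.4,170,170))])
B=tri([(T,f(514,578,7,400,250)),(S,f(224,112,5.4,170,170))])
print("bar +y end",A,"\nbar -y end",B, np.linalg.norm(A[0]-B[0]), (A[0]+B[0])/2)
print("yaw of y axis",np.degrees(np.arctan2(*(A[0]-B[0])[[1,0]])))
# lid fits
for p,n in ((T,"top"),):
    c=[f(*q,7,400,250) for q in ((405,150),(592,310),(405,518))]
    print([atz(p,q,104).round(1) for q in c])
print("lid centre scene",atz(S,f(242,311,5.4,170,170),104))
tipc=tri([(T,f(231,440,6,380,130)),(S,f(197,40,5,200,220))]); print("tip",tipc)
cl=tri([(T,f(245,85,6,380,130)),(S,f(145,115,5,200,220))]); print("clamp top",cl)
tip2=tri([(T,(319.5,204)),(S,f(641,37,5,200,220))]);print("tip other",tip2)
for n,q in (("T bend",(222,330)),("T clampfront",(225,175)),("rail front",(50,120)),("rail front r",(450,120))):
    print(n,[atz(T,f(*q,6,380,130),z).round(1) for z in (300,335,349)])
E
python3 m.py
```

```text
bar +y end (array([ 425.94555631, -146.44940218,  152.55553852]), [0.022386813979706415, 0.02238681397964669]) 
bar -y end (array([ 398.97021884, -223.1795218 ,  152.34901899]), [0.44278565931894637, 0.4427856593188772]) 81.33401956634438 [ 412.45788757 -184.81446199  152.45227875]
yaw of y axis 70.63030123568646
[array([ 540.3, -208.6,  104. ]), array([ 486.3, -266.8,  104. ]), array([ 419.5, -201.6,  104. ])]
lid centre scene [ 490.06849014 -204.30608867  104.        ]
tip (array([657.28794294, -95.17138748, 288.34252378]), [0.1026256787664133, 0.10262567876642771])
clamp top (array([759.16515774, -95.33346713, 352.42976134]), [0.367905436669647, 0.3679054366696208])
tip other (array([656.81257919, 105.12486339, 300.59847489]), [0.030256258236590627, 0.030256258236588583])
T bend [array([692.5, -92.1, 300. ]), array([682.1, -86.5, 335. ]), array([677.9, -84.3, 349. ])]
T clampfront [array([747. , -95.7, 300. ]), array([734.8, -89.9, 335. ]), array([729.9, -87.7, 349. ])]
rail front [array([767.9, -37.1, 300. ]), array([755. , -33.4, 335. ]), array([749.9, -31.9, 349. ])]
rail front r [array([ 764.9, -172.8,  300. ]), array([ 752.1, -164.5,  335. ]), array([ 747. , -161.2,  349. ])]
```

Triangulation results:
- **Crown:** (412,−185,152) with the bar at 70.6° and bail ≈ −1.05. This puts the carrier axis at (482,−209), which agrees with the lid seen from above.
- **Hook:** tip at (657,−95,288), so the seat is at about (689,−95,255).

Next I'll check reachability.

```bash
cat >> h.py <<'E'
from scipy.spatial.transform import Rotation as Ro
def toolrot(a_deg, baryaw_deg, flip=False):
    """tool z slanted a forward of straight down, tool x along bar; baryaw = yaw of bar's +y"""
    a=np.radians(a_deg); b=np.radians(baryaw_deg-90)
    f=np.array([np.cos(b),np.sin(b),0]); u=np.array([0,0,1.])
    z=np.sin(a)*f-np.cos(a)*u; x=np.array([-np.sin(b),np.cos(b),0])
    if flip: x=-x
    y=np.cross(z,x); return np.column_stack([x,y,z])
def rpy(R): return Ro.from_matrix(R).as_euler("xyz")
def tcp_for(bar, R, ahead=3): return np.array(bar)-R[:,2]*ahead
E
python3 - <<'E'
from cell import *
from h import *
for fl in (0,1):
  for nm,bar,yaw,aa in (("grasp",[421,-160,152.5],70.6,(0,20,30,40,45)),("graspabove",[421,-160,230],70.6,(0,20,30,40)),("upr",[490.5,-184.7,195],70.6,(0,20,40)),("hook",[689,-69,262],90,(35,40,45)),("prehook",[600,-69,330],90,(40,))):
    for a in aa:
      R=toolrot(a,yaw,fl); q=kinematics.ik(tcp_for(bar,R),rpy(R)); print(fl,nm,a,None if q is None else np.round(q,2))
E
```

```text
0 grasp 0 [ 0.08  0.07 -0.59  0.   -0.92  2.73]
0 grasp 20 [ 0.2  -0.15 -1.    0.42 -0.44  2.25]
0 grasp 30 None
0 grasp 40 None
0 grasp 45 None
0 graspabove 0 [ 0.08 -0.01 -0.47  0.   -1.11  2.73]
0 graspabove 20 [ 0.23 -0.25 -0.83  0.28 -0.71  2.38]
0 graspabove 30 None
0 graspabove 40 None
0 upr 0 [ 0.01  0.15 -0.38  0.   -1.04  2.79]
0 upr 20 [ 0.11 -0.05 -0.76  0.28 -0.56  2.47]
0 upr 40 None
0 hook 35 [ 0.22  0.08 -0.63  0.46 -0.29  2.52]
0 hook 40 None
0 hook 45 None
0 prehook 40 [ 0.27 -0.17 -0.78  0.56 -0.33  2.4 ]
1 grasp 0 [ 0.08  0.07 -0.59  0.   -0.92 -0.42]
1 grasp 20 [ 0.2  -0.15 -1.    0.42 -0.44 -0.89]
1 grasp 30 None
1 grasp 40 None
1 grasp 45 None
1 graspabove 0 [ 0.08 -0.01 -0.47  0.   -1.11 -0.42]
1 graspabove 20 [ 0.23 -0.25 -0.83  0.28 -0.71 -0.76]
1 graspabove 30 None
1 graspabove 40 None
1 upr 0 [ 0.01  0.15 -0.38  0.   -1.04 -0.35]
1 upr 20 [ 0.11 -0.05 -0.76  0.28 -0.56 -0.67]
1 upr 40 None
1 hook 35 [ 0.22  0.08 -0.63  0.46 -0.29 -0.62]
1 hook 40 None
1 hook 45 None
1 prehook 40 [ 0.27 -0.17 -0.78  0.56 -0.33 -0.74]
```

```bash
python3 - <<'E'
from cell import *
from h import *
for side in (26,-26):
  for yaw in (75,82,90,98,105):
    r=[]
    for a in (30,35,38,40,42,45):
      R=toolrot(a,yaw,1); bd=R[:,0]*-1
      bar=np.array([689,-95,262])+side*bd
      q=kinematics.ik(tcp_for(bar,R,4),rpy(R)); 
      q2=kinematics.ik(tcp_for(bar+[-20,0,60],R,4),rpy(R)); r.append((a,q is not None,q2 is not None, None if q is None else np.round(q,2).tolist()))
    print(side,yaw,[x[:3] for x in r], [x[3] for x in r if x[3]][-1])
E
```

```text
26 75 [(30, True, True), (35, True, True), (38, True, True), (40, False, True), (42, False, True), (45, False, False)] [0.01, 0.07, -0.84, 1.48, -0.17, -1.7]
26 82 [(30, True, True), (35, True, True), (38, False, True), (40, False, True), (42, False, True), (45, False, False)] [0.19, 0.08, -0.73, 0.81, -0.26, -1.07]
26 90 [(30, True, True), (35, True, True), (38, True, True), (40, False, True), (42, False, True), (45, False, False)] [0.13, 0.06, -0.78, 0.83, -0.11, -0.93]
26 98 [(30, True, True), (35, True, True), (38, True, True), (40, True, True), (42, True, True), (45, False, True)] [0.19, 0.06, -0.66, 0.27, -0.13, -0.3]
26 105 [(30, True, True), (35, True, True), (38, True, True), (40, True, True), (42, True, True), (45, True, True)] [0.1, 0.07, -0.42, -0.37, -0.32, 0.47]
-26 75 [(30, True, True), (35, True, True), (38, True, True), (40, False, True), (42, False, True), (45, False, False)] [-0.15, 0.06, -0.86, 1.6, -0.07, -1.7]
-26 82 [(30, True, True), (35, True, True), (38, False, True), (40, False, True), (42, False, True), (45, False, False)] [0.13, 0.08, -0.68, 0.63, -0.27, -0.84]
-26 90 [(30, True, True), (35, True, True), (38, True, True), (40, True, True), (42, False, True), (45, False, True)] [0.07, 0.07, -0.74, 0.64, -0.08, -0.7]
-26 98 [(30, True, True), (35, True, True), (38, True, True), (40, True, True), (42, True, True), (45, True, True)] [0.07, 0.09, -0.47, -0.21, -0.24, 0.25]
-26 105 [(30, True, True), (35, True, True), (38, True, True), (40, True, True), (42, True, True), (45, True, True)] [-0.05, 0.12, -0.3, -0.52, -0.44, 0.7]
```

```bash
python3 - <<'E'
from cell import *
from h import *
import cv2
R=toolrot(12,70.6,1); bar=np.array([412.5,-184.8,152.5])+26*np.array([np.cos(np.radians(70.6)),np.sin(np.radians(70.6)),0])
set_gripper(45,3)
manip.movep(tcp_for(bar,R,3)-R[:,2]*75,rpy(R))
s=sensors.state();print(s["t"],s["tcp_pos"],s["joint_positions"].round(2))
p=read_camera("wrist");im=p["image"][:,:,::-1].copy()
for k in (-38,0,26,38):
    X=np.array([412.5,-184.8,152.5])+k*np.array([np.cos(np.radians(70.6)),np.sin(np.radians(70.6)),0])
    u=proj(p,X)[0];print(k,u.round()); cv2.circle(im,tuple(int(v) for v in u),3,(0,0,255),1)
cv2.imwrite("pics/w1.png",im)
E
```

```text
4.025 [ 406.28027725 -155.19978819  229.04924089] [ 0.19 -0.18 -0.7   0.14 -0.87 -0.6 ]
-38 [313. 151.]
0 [313. 213.]
26 [313. 253.]
38 [313. 271.]
```

View pics/w1.png

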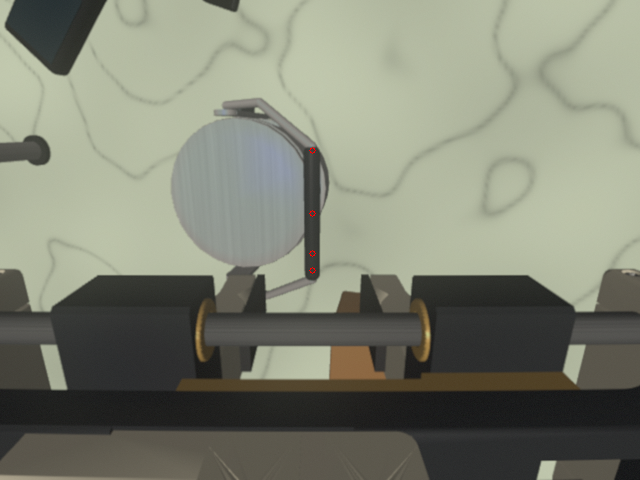

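The wrist view shows the bar from (312,148) to (312,279), on top of my projected points (columns match, and its middle is within about 2 mm). Now I descend, close lightly and look.

```bash
python3 - <<'E'
from cell import *
from h import *
import cv2
R=toolrot(12,70.6,1); d=np.array([np.cos(np.radians(70.6)),np.sin(np.radians(70.6)),0])
bar=np.array([412.5,-184.8,152.5])+27*d
manip.move_linear(tcp_for(bar,R,3),rpy(R),velocity=80)
s=sensors.state();print(s["t"],s["tcp_pos"],s["ft_force"].round(1))
set_gripper(5,3)
s=sensors.state();print(s["t"],s["width"],s["ft_force"].round(1))
# dry check IK for arc
for th,a in ((-40,12),(-20,12),(0,12),(0,20),(0,25),(0,30),(15,20),(20,15)):
    t=np.radians(th); f=np.array([d[1],-d[0],0]); c=np.array([412.5,-184.8,0])+73.6*f
    b=c+85*np.sin(t)*f+[0,0,110+85*np.cos(t)]+27*d; RR=toolrot(a,70.6,1)
    q=kinematics.ik(tcp_for(b,RR),rpy(RR)); print(th,a,None if q is None else np.round(q,2))
p=read_camera("wrist");cv2.imwrite("pics/w2.png",p["image"][:,:,::-1])
E
```

```text
5.1667 [ 421.12062836 -159.13323797  155.8253188 ] [ 0.6  0.3 -0.3]
5.8333 9.74321910361955 [-1.1  0.5  0.7]
-40 12 [ 0.14 -0.06 -0.73  0.15 -0.71 -0.58]
-20 12 [ 0.11 -0.02 -0.66  0.13 -0.75 -0.53]
0 12 [ 0.08  0.02 -0.59  0.12 -0.77 -0.5 ]
0 20 [ 0.11 -0.05 -0.77  0.29 -0.56 -0.67]
0 25 [ 0.11 -0.09 -0.9   0.48 -0.41 -0.86]
0 30 None
15 20 [ 0.09 -0.01 -0.73  0.28 -0.55 -0.64]
20 15 [ 0.06  0.05 -0.6   0.16 -0.68 -0.52]
```

View pics/w2.png

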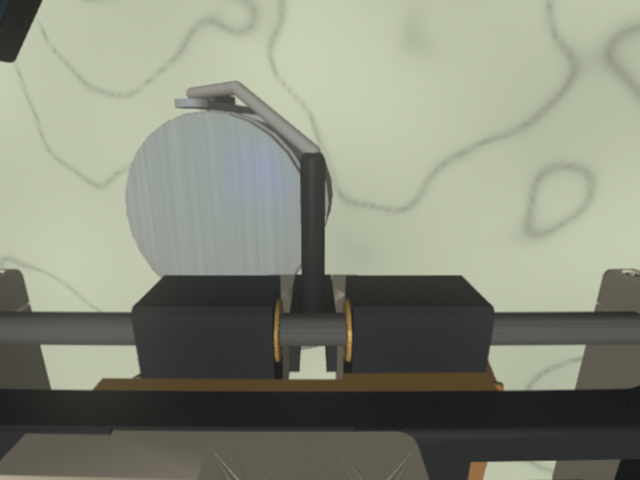

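The light grip holds at 9.7 mm with the bar between the pads. Next I swing the handle up along its arc, slightly past upright to allow for the later slant, and then grip hard.

```bash
python3 - <<'E'
from cell import *
from h import *
import cv2
d=np.array([np.cos(np.radians(70.6)),np.sin(np.radians(70.6)),0]); f=np.array([d[1],-d[0],0]); c=np.array([412.5,-184.8,0])+73.6*f
for th,a in zip(np.linspace(-50,12,8),np.linspace(13,23,8)):
    t=np.radians(th); b=c+85*np.sin(t)*f+[0,0,110+85*np.cos(t)]+27*d; R=toolrot(a,70.6,1)
    manip.move_linear(tcp_for(b,R),rpy(R),velocity=60)
    s=sensors.state();print(round(th),round(s["t"],2),s["tcp_pos"].round(),s["width"].round(2),s["ft_force"].round(1))
for n in ("scene","wrist","top"):
    p=read_camera(n);im=p["image"][:,:,::-1]
    if n=="scene": im=cv2.resize(im[140:300,130:330],None,fx=4,fy=3.7)
    if n=="top": im=cv2.resize(im[220:350,380:540],None,fx=4.5,fy=4.5)
    cv2.imwrite(f"pics/{n}3.png",im)
E
```

```text
Traceback (most recent call last):
AttributeError: 'float' object has no attribute 'round'
```

```bash
python3 - <<'E'
from cell import *
from h import *
import cv2
d=np.array([np.cos(np.radians(70.6)),np.sin(np.radians(70.6)),0]); f=np.array([d[1],-d[0],0]); c=np.array([412.5,-184.8,0])+73.6*f
for th,a in list(zip(np.linspace(-50,12,8),np.linspace(13,23,8)))[1:]:
    t=np.radians(th); b=c+85*np.sin(t)*f+[0,0,110+85*np.cos(t)]+27*d; R=toolrot(a,70.6,1)
    manip.move_linear(tcp_for(b,R),rpy(R),velocity=60)
    s=sensors.state();print(round(th),round(s["t"],2),s["tcp_pos"].round(),round(s["width"],2),s["ft_force"].round(1))
for n in ("scene","wrist","top"):
    p=read_camera(n);im=p["image"][:,:,::-1]
    if n=="scene": im=cv2.resize(im[140:300,130:330],None,fx=4,fy=3.7)
    if n=="top": im=cv2.resize(im[220:350,380:540],None,fx=4.5,fy=4.5)
    cv2.imwrite(f"pics/{n}3.png",im)
E
```

```text
-41 6.65 [ 438. -165.  177.] 9.56 [-1.5  3.1  3.6]
-32 7.02 [ 448. -168.  185.] 9.65 [0.4 0.5 1.6]
-23 7.38 [ 459. -172.  191.] 10.04 [0.4 1.4 1.1]
-15 7.75 [ 470. -176.  195.] 9.74 [0.1 0.3 2. ]
-6 8.12 [ 482. -181.  197.] 9.45 [-0.   1.2  2.1]
3 8.48 [ 494. -185.  198.] 9.98 [1.1 0.4 0.1]
12 8.85 [ 506. -189.  196.] 9.75 [ 0.6 -0.1  0.3]
```

View pics/scene3.png

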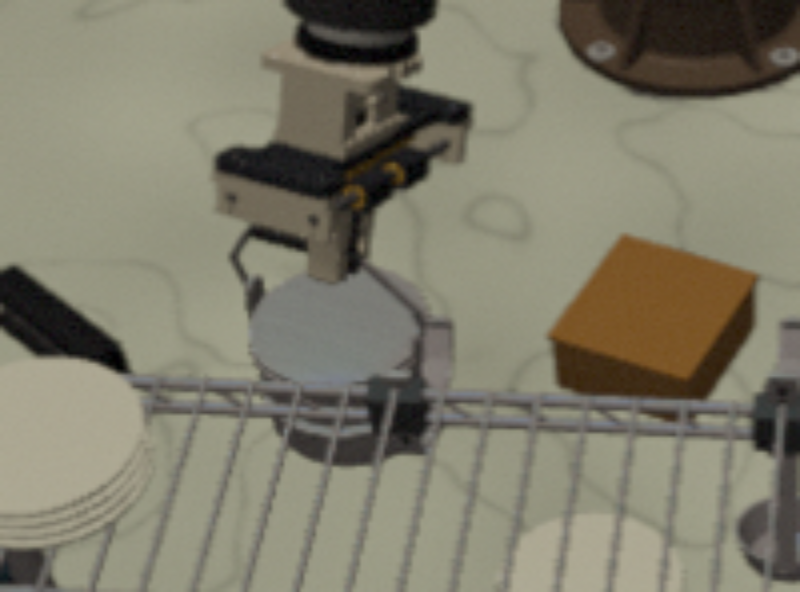

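View pics/wrist3.png

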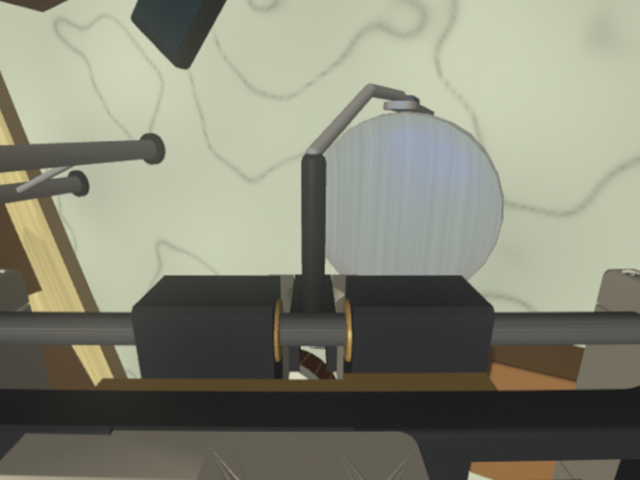

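The handle has been swung just past upright (bar end at (313,153) in the wrist view, same along-bar position as before), and the carrier hasn't moved. Now a hard grip and a small lift to check weight and tilt.

```bash
python3 - <<'E'
from cell import *
from h import *
import cv2
set_gripper(5,60)
s=sensors.state();print(s["t"],s["width"],s["ft_force"].round(1),s["torque"].round(2)); p0=s["tcp_pos"]
manip.move_linear(p0+[0,0,30],velocity=25)
manip.dwell(.3)
s=sensors.state();print(s["t"],s["width"],s["ft_force"].round(1),s["torque"].round(2))
for n in ("scene","wrist","top"):
    p=read_camera(n);im=p["image"][:,:,::-1]
    if n=="scene": im=cv2.resize(im[140:300,130:330],None,fx=4,fy=3.7)
    if n=="top": im=cv2.resize(im[220:350,380:540],None,fx=4.5,fy=4.5)
    cv2.imwrite(f"pics/{n}4.png",im)
E
```

```text
9.2167 8.241519006936242 [-0.4 -0.7 -0.5] [0.58 1.3  0.05]
10.8667 8.22154892295121 [ 0.5 -0.1 -5.2] [0.76 1.79 0.02]
```

View pics/scene4.png

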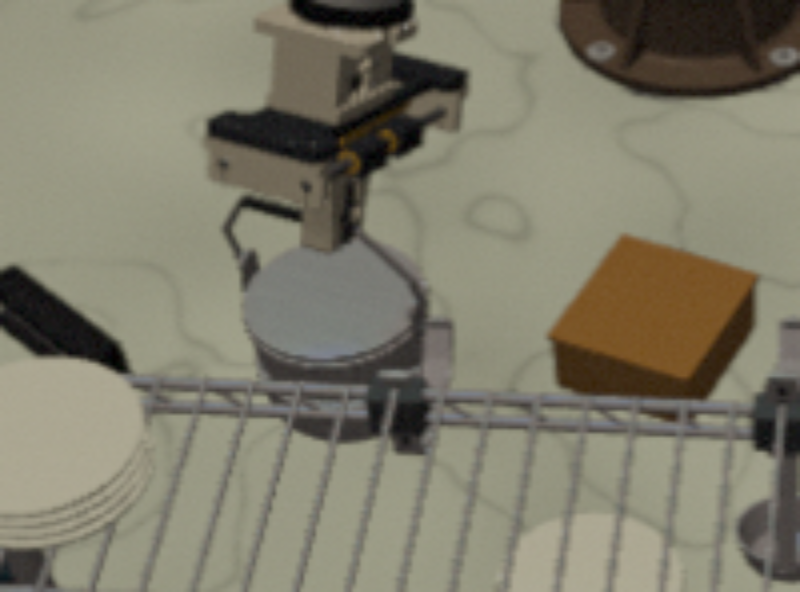

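View pics/wrist4.png

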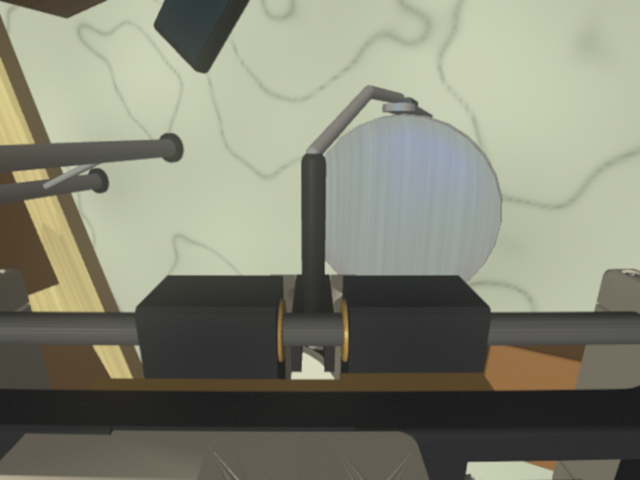

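It weighs about 5 N, the grip is stable and the carrier is upright. Next I raise it and carry it in front of the hook, turning the bar square to it.

```bash
python3 - <<'E'
from cell import *
from h import *
import cv2
p0=sensors.state()["tcp_pos"]
manip.move_linear(p0+[0,0,115],velocity=90)
R=toolrot(35,90,1); d=-R[:,0]
b=np.array([595,-95,345])+27*d
manip.move_linear(tcp_for(b,R),rpy(R),velocity=90)
manip.dwell(.3)
s=sensors.state();print(s["t"],s["tcp_pos"],s["width"],s["ft_force"].round(1),s["torque"].round(2),s["joint_positions"].round(2))
for n in ("scene","wrist","top"):
    p=read_camera(n);im=p["image"][:,:,::-1].copy()
    for X in ([595,-95-38,345],[595,-95+38,345],[657.3,-95.2,288.3]): cv2.circle(im,tuple(int(v) for v in proj(p,X)[0]),2,(0,0,255),-1)
    if n=="scene": im=cv2.resize(im[160:310,130:330],None,fx=4,fy=4)
    if n=="top": im=cv2.resize(im[130:290,340:540],None,fx=4,fy=3.7)
    cv2.imwrite(f"pics/{n}5.png",im)
E
```

```text
14.55 [593.2752071  -68.10336776 347.48837162] 8.245595925298105 [ 0.1  0.  -4.9] [ 0.11  3.03 -0.03] [ 0.31 -0.16 -0.62  0.34 -0.55 -0.54]
```

View pics/scene5.png

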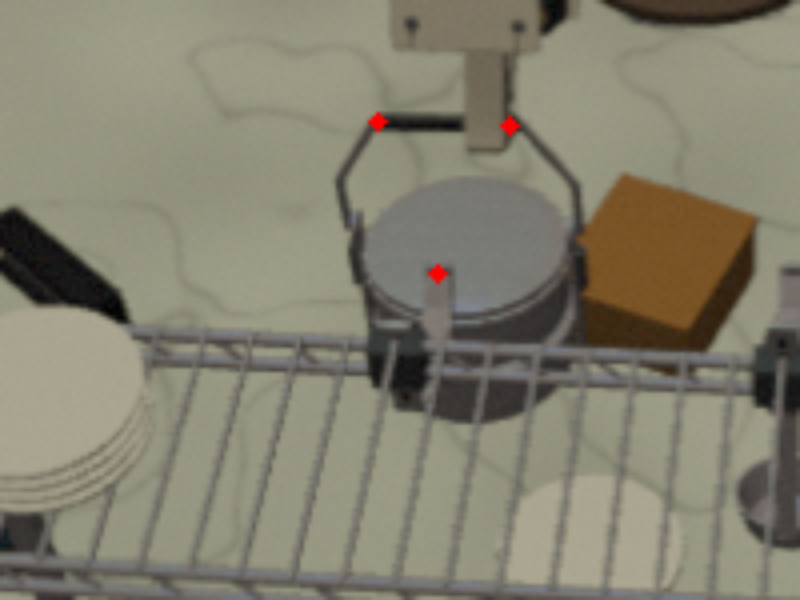

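View pics/wrist5.png

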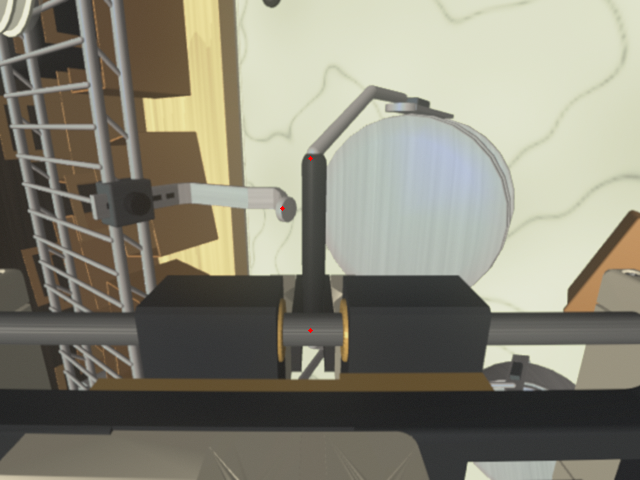

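View pics/top5.png

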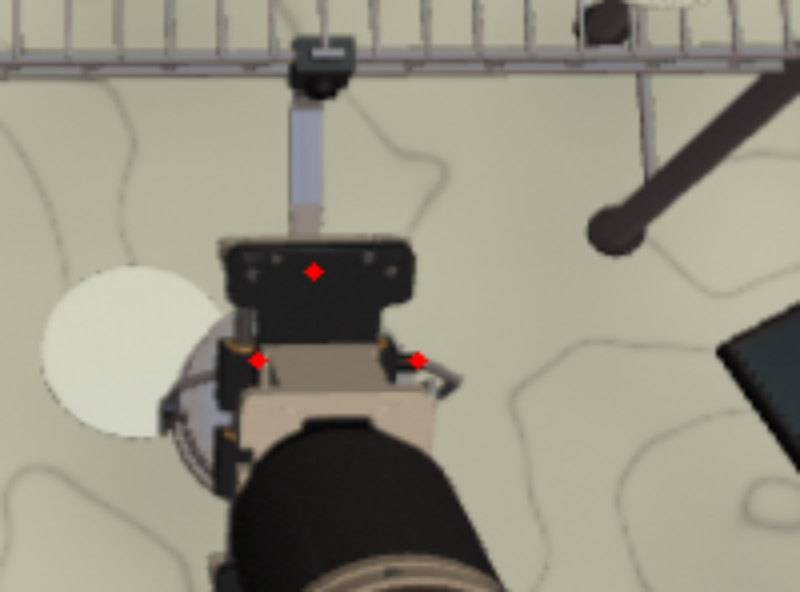

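The projected points sit on the bar ends and on the hook tip (wrist (285,208) against predicted (282,208)), and the carrier hangs level. Next: over the tip, then down in small steps while watching the force.

```bash
python3 - <<'E'
from cell import *
from h import *
import cv2
R=toolrot(35,90,1); d=-R[:,0]; r=rpy(R)
T=lambda x,z: tcp_for(np.array([x,-95,z])+27*d,R)
manip.move_linear(T(600,322),r,velocity=60)
manip.move_linear(T(689,320),r,velocity=50)
manip.dwell(.2)
s=sensors.state();print(s["t"],s["tcp_pos"],s["ft_force"].round(1))
manip.move_linear(T(689,285),r,velocity=40); manip.dwell(.2)
s=sensors.state();print(s["t"],s["tcp_pos"],s["ft_force"].round(1),s["torque"].round(2),s["joint_positions"].round(2))
for n in ("scene","wrist"):
    p=read_camera(n);im=p["image"][:,:,::-1].copy()
    if n=="scene": im=cv2.resize(im[160:310,130:330],None,fx=4,fy=4)
    cv2.imwrite(f"pics/{n}6.png",im)
E
```

```text
17.375 [687.19707364 -67.99282332 322.57874265] [-0.7  0.5 -4.4]
18.6 [687.40825133 -67.95314482 287.81708687] [ 0.2  0.2 -4.9] [0.13 3.08 0.04] [ 0.23  0.06 -0.57  0.38 -0.36 -0.55]
```

View pics/scene6.png

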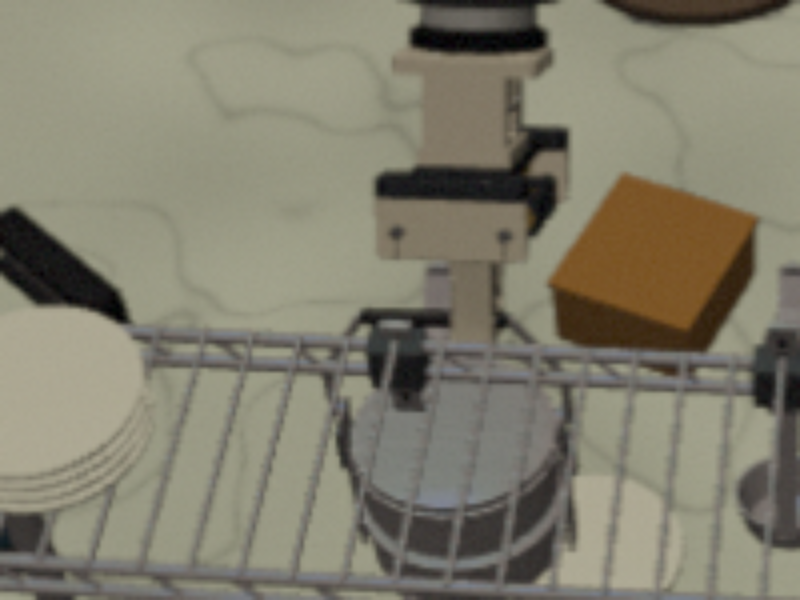

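View pics/wrist6.png

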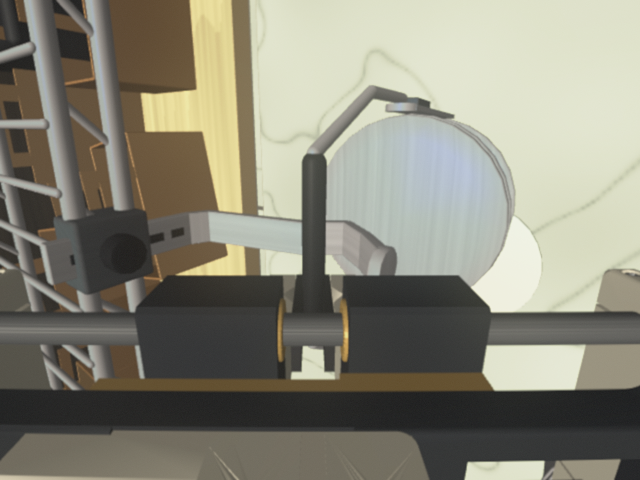

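The bar is between the tip (wrist (382,262), on the robot side) and the shank, with the finger beside the hook. Lowering by feel.

```bash
python3 - <<'E'
from cell import *
from h import *
import cv2
p=read_camera("wrist");print("tip pred",proj(p,[657.3,-95.2,288.3]).round())
R=toolrot(35,90,1); d=-R[:,0]; r=rpy(R)
T=lambda x,z: tcp_for(np.array([x,-95,z])+27*d,R)
base=np.mean([(manip.dwell(.05),sensors.state()["ft_force"])[1] for _ in range(5)],0); print("base",base.round(2))
z=285.
while z>245:
    step=3 if z>270 else 1.0
    z-=step
    manip.move_linear(T(689,z),r,velocity=15); manip.dwell(.1)
    F=np.mean([(manip.dwell(.02),sensors.state()["ft_force"])[1] for _ in range(4)],0); df=F-base
    print(z,round(sensors.state()["t"],1),df.round(2),sensors.state()["tcp_pos"].round(1))
    if df[2]>1.2 or np.linalg.norm(df)>4: break
for n in ("scene","wrist"):
    p=read_camera(n);im=p["image"][:,:,::-1].copy()
    cv2.imwrite(f"pics/{n}7.png",im)
E
```

```text
tip pred [[377. 268.]]
base [ 0.14  0.16 -4.91]
282.0 19.5 [ 0.1 -0.1 -0. ] [687.4 -68.  284.5]
279.0 20.0 [-0.25 -0.57 -0.03] [687.3 -68.  281.5]
276.0 20.6 [ 0.38 -0.13  0.13] [687.3 -68.  278.5]
273.0 21.1 [-0.9   0.26  1.22] [687.2 -68.  275.5]
```

View pics/wrist7.png

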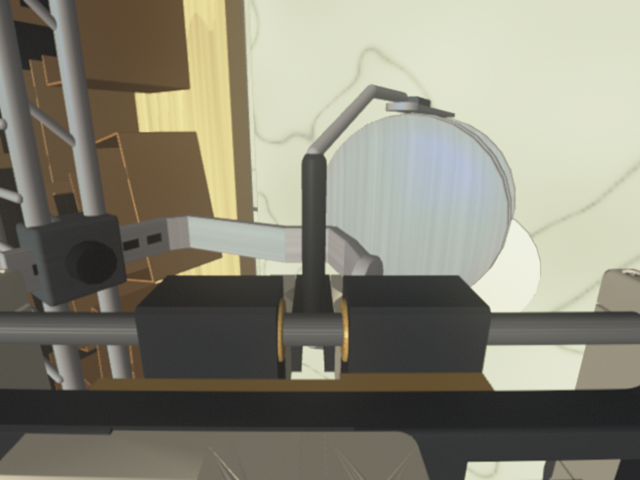

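Contact at bar z≈273. The force is (−0.9, 1.2) in x and z, so the bar is touching the shelf-side wall and the seat lies a little nearer the robot. I'll fit the hook outline in this picture.

```bash
python3 - <<'E'
from cell import *
from h import *
import cv2
p=read_camera("wrist");im=p["image"][:,:,::-1].copy()
for (xs,zs,col) in ((689,255,(0,0,255)),(684,262,(0,255,0))):
    pts=np.array([[x,y,z] for y in (-103,-87) for x,z in ((xs-32,zs+33),(xs-16,zs+12),(xs,zs),(xs+16,zs+12))],float)
    u=proj(p,pts); 
    for k in (0,4): cv2.polylines(im,[(u[k:k+4]*16).astype(np.int32)],False,col,1,cv2.LINE_AA,4)
    print(u.round().tolist())
print(proj(p,[[689,-133,273],[689,-57,273]]).round())
cv2.imwrite("pics/w8.png",cv2.resize(im[130:330,160:440],None,fx=2.85,fy=2.85,interpolation=cv2.INTER_CUBIC))
t=read_camera("scene");im=t["image"][:,:,::-1].copy()
cv2.imwrite("pics/s8.png",cv2.resize(im[220:320,190:290],None,fx=6,fy=6,interpolation=cv2.INTER_CUBIC))
E
```

```text
[[363.0, 257.0], [352.0, 235.0], [334.0, 223.0], [289.0, 223.0], [361.0, 301.0], [350.0, 272.0], [333.0, 256.0], [290.0, 257.0]]
[[367.0, 266.0], [354.0, 241.0], [335.0, 228.0], [288.0, 228.0], [365.0, 313.0], [353.0, 280.0], [334.0, 263.0], [289.0, 263.0]]
[[311. 158.]
 [311. 330.]]
```

View pics/w8.png

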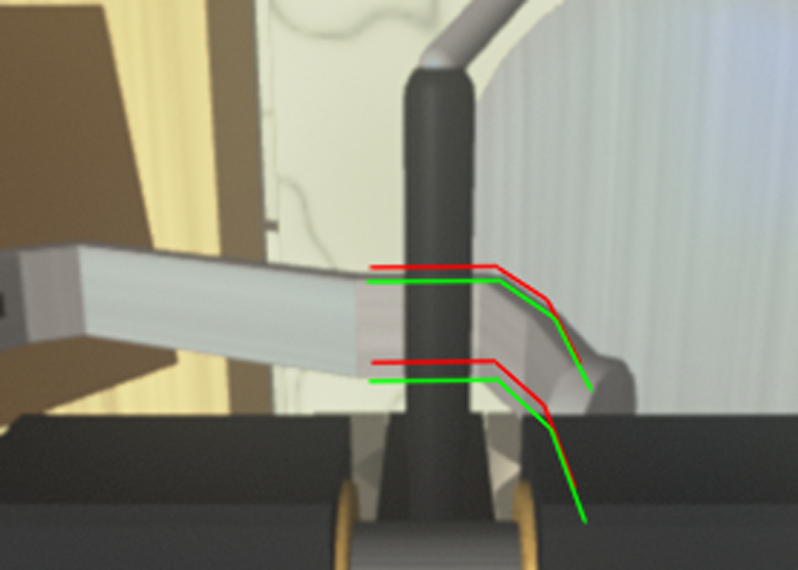

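View pics/s8.png

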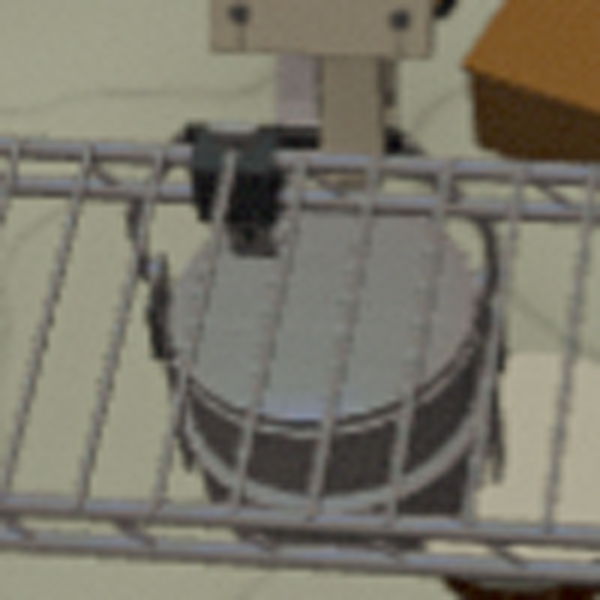

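```bash
cat > low.py <<'E'
from cell import *
from h import *
R=toolrot(35,90,1); d=-R[:,0]; r=rpy(R)
T=lambda x,z: tcp_for(np.array([x,-95,z])+27*d,R)
base=np.array([.14,.16,-4.91])
def go(x,z,v=15):
    manip.move_linear(T(x,z),r,velocity=v); manip.dwell(.15)
    L=[]
    for _ in range(6): manip.dwell(.02); L.append(np.r_[sensors.state()["ft_force"],sensors.state()["torque"]])
    L=np.mean(L,0); df=L[:3]-base
    print(x,z,round(sensors.state()["t"],1),df.round(2),L[3:].round(2)); return df
E
python3 - <<'E'
from low import *
go(689,273)
go(686,273)
f=go(683,273)
z=273
while z>262:
    z-=1; f=go(683,z)
    if f[2]>1.2: break
E
```

```text
689 273 21.8 [-1.05  0.28  1.36] [0.18 3.09 0.03]
686 273 22.4 [-0.36 -0.34  0.15] [0.13 3.01 0.  ]
683 273 23.0 [1.42 0.62 2.5 ] [0.36 1.97 0.25]
683 272 23.5 [2.36 0.35 7.26] [0.22 0.73 0.21]
```

The seat is centred near x≈686: at 689 the bar pushes back towards the robot, at 683 it pushes away. Re-centring and lowering there.

```bash
python3 - <<'E'
from low import *
go(684,274.5);go(686,274)
z=274
while z>264:
    z-=0.7; f=go(686,z)
    if f[2]>3.5 or abs(f[0])>2: break
E
```

```text
684 274.5 24.1 [1.76 1.03 1.66] [0.42 2.17 0.27]
686 274 24.6 [ 0.01  0.26 -0.18] [0.15 3.   0.01]
686 273.3 25.1 [-0.32 -0.04 -0.27] [ 0.14  3.03 -0.01]
686 272.6 25.6 [-0.12 -0.1  -0.09] [ 0.12  3.05 -0.01]
686 271.90000000000003 26.1 [ 0.03 -0.23  0.46] [0.15 2.9  0.04]
686 271.20000000000005 26.6 [ 0.69 -0.39  2.15] [ 0.    2.22 -0.02]
686 270.50000000000006 27.1 [ 1.39 -0.13  5.63] [-0.03  1.4   0.01]
```

The hook now takes the whole weight (+5.6 N against a 4.9 N load). I'll ease x slightly and check the picture before letting go.

```bash
python3 - <<'E'
from low import *
import cv2
go(687,270.5)
p=read_camera("wrist");im=p["image"][:,:,::-1].copy()
cv2.imwrite("pics/w9.png",im)
t=read_camera("scene");im=t["image"][:,:,::-1].copy()
cv2.imwrite("pics/s9.png",cv2.resize(im[220:320,190:290],None,fx=6,fy=6,interpolation=cv2.INTER_CUBIC))
E
```

```text
687 270.5 27.6 [-1.6   1.4   7.83] [0.44 2.01 0.29]
```

View pics/w9.png

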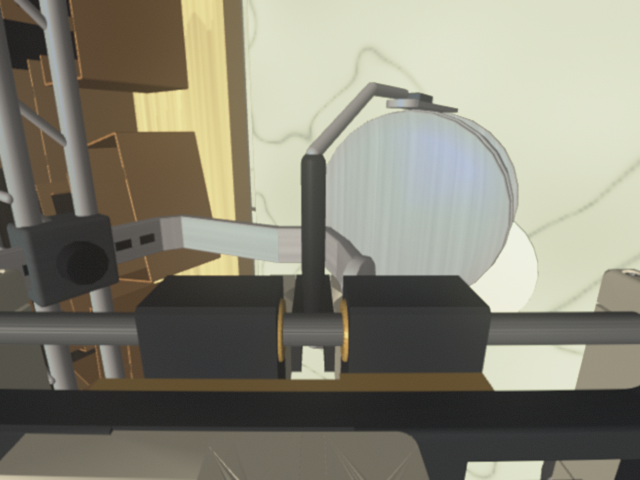

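View pics/s9.png

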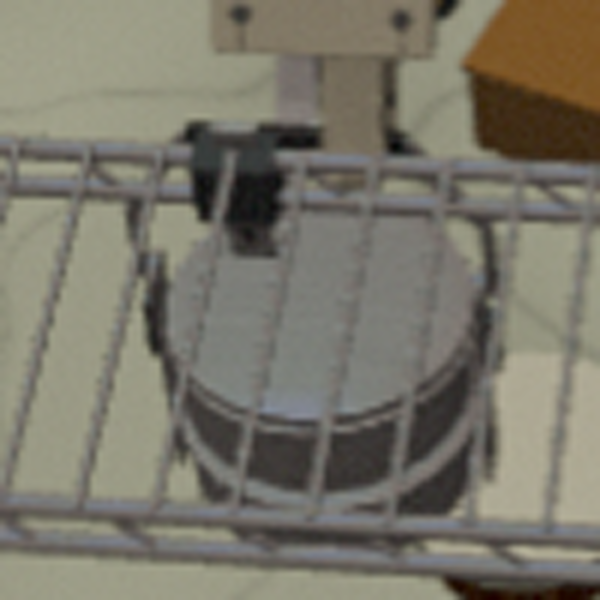

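Both walls are felt within ±1 mm of x≈686.3, so the bar is in the V bottom and the load is on the hook. I'll relax the push, open a little, then check that it holds.

```bash
python3 - <<'E'
from low import *
import cv2
go(686.4,271.0)
set_gripper(16)
manip.dwell(.4)
s=sensors.state();print(s["t"],s["width"],(s["ft_force"]-base).round(2),s["torque"].round(2))
p=read_camera("wrist");cv2.imwrite("pics/w10.png",p["image"][:,:,::-1])
t=read_camera("scene");im=t["image"][:,:,::-1].copy()
cv2.imwrite("pics/s10.png",cv2.resize(im[220:320,190:290],None,fx=6,fy=6,interpolation=cv2.INTER_CUBIC))
E
```

```text
686.4 271.0 28.2 [2.29 0.85 4.72] [0.21 1.09 0.2 ]
29.0083 15.878800229905346 [ 0.56 -0.51  4.57] [0.05 2.02 0.03]
```

View pics/w10.png

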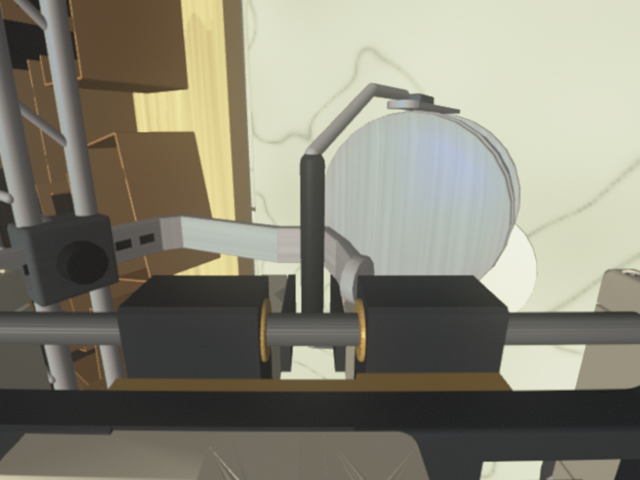

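View pics/s10.png

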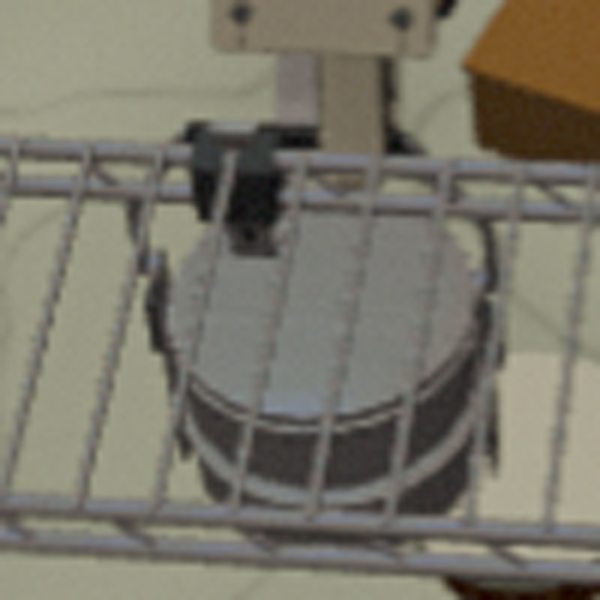

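It hangs on the hook unchanged with the fingers clear of the bar. Opening a bit more and backing out along the tool axis.

```bash
python3 - <<'E'
from low import *
import cv2
set_gripper(22); s=sensors.state();print(s["width"],(s["ft_force"]-base).round(2))
p0=s["tcp_pos"]
for k in (8,16,25,40,60,100,160):
    manip.move_linear(p0-R[:,2]*k,r,velocity=30 if k<30 else 70)
    s=sensors.state();print(k,round(s["t"],2),(s["ft_force"]-base).round(2))
    if np.linalg.norm((s["ft_force"]-base-[0,0,4.9]))>5: print("CONTACT");break
for n in ("wrist","scene","top"):
    p=read_camera(n);im=p["image"][:,:,::-1].copy()
    if n=="scene": im=cv2.resize(im[180:330,130:330],None,fx=4,fy=4,interpolation=cv2.INTER_CUBIC)
    cv2.imwrite(f"pics/{n}11.png",im)
E
```

```text
21.951125120247287 [-0.64 -0.34  5.49]
8 29.92 [-0.34  0.18  3.89]
16 30.33 [-0.45  1.21  4.55]
25 30.78 [ 0.95 -0.74  5.24]
40 31.15 [ 0.09 -0.54  4.53]
60 31.58 [ 0.46 -0.33  4.92]
100 32.31 [ 0.7  -1.01  4.71]
160 33.32 [-0.27 -0.11  4.93]
```

View pics/wrist11.png

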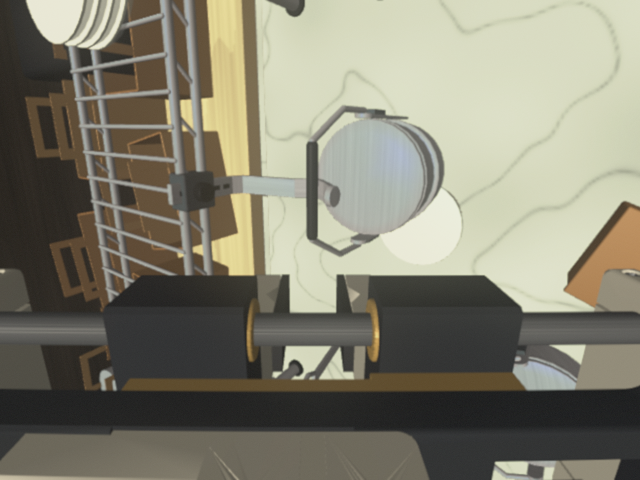

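View pics/scene11.png

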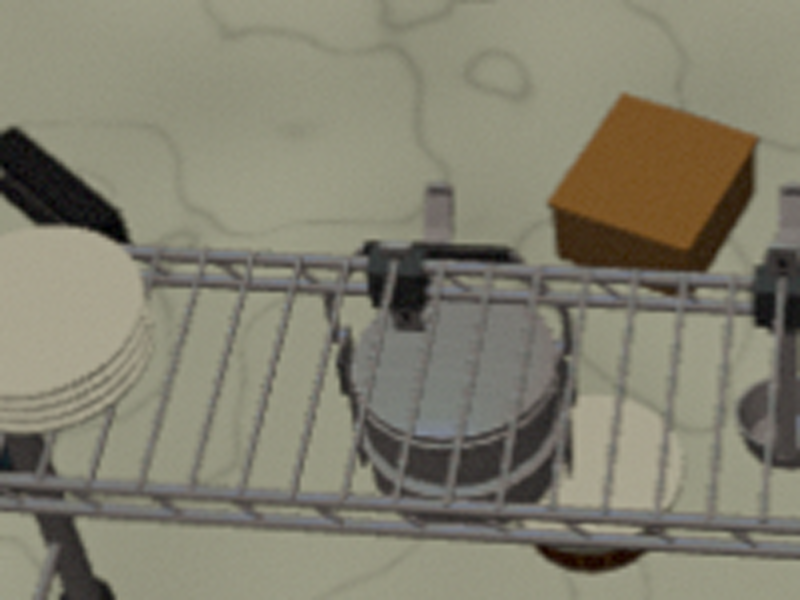

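Wrist view: the bar spans (312,145)–(312,240), with the hook crossing its middle at (312,192). The carrier hangs upright and the ladle and tub look undisturbed. Last stability check, then I hand in.

```bash
python3 - <<'E'
from cell import *
from h import *
import pickle,cv2
P=pickle.load(open("P.pkl","rb"))
a=read_camera("wrist")["image"].astype(int); manip.dwell(1.5); b=read_camera("wrist")["image"].astype(int)
print("motion diff", np.abs(a-b)[60:270,230:460].mean(), np.abs(a-b)[60:120,480:560].mean())
t=read_camera("top")
for l in ["flat_carrier","deli_single","deli_stack","meal_box","ladle"]:
    f=lambda ms:[(round(m["conf"],2),m["position"]) for m in ms[:2]]
    print(l,f(masks_of(l,t)))
cv2.imwrite("pics/top12.png",t["image"][:,:,::-1])
s=sensors.state();print(s["t"],s["ft_force"].round(1))
E
```

```text
motion diff 2.3155072463768116 0.4920833333333333
flat_carrier [(0.91, [286.3, 288.9])]
deli_single [(0.93, [371.9, 225.8])]
deli_stack [(0.98, [178.4, 259.5]), (0.5, [418.5, 156.0])]
meal_box [(0.88, [366.3, 319.7])]
ladle [(0.96, [324.7, 212.7])]
35.3667 [ 0.1 -0.4 -0.5]
```

View pics/top12.png

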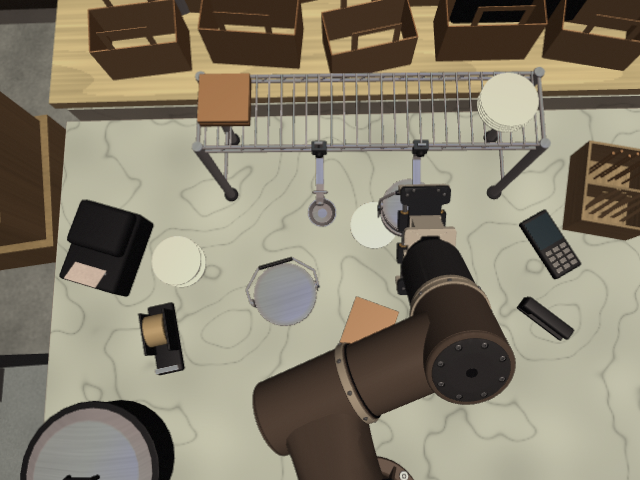

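Nothing else has moved. The image difference over the carrier (2.3 against 0.5 on background) may mean a slight sway, so I'll measure it.

```bash
python3 - <<'E'
from cell import *
import numpy as np,cv2
im=[]
for i in range(8):
    im.append(cv2.cvtColor(read_camera("wrist")["image"],cv2.COLOR_RGB2GRAY)[60:270,330:450].astype(np.float32)); manip.dwell(.25)
print([np.round(cv2.phaseCorrelate(im[0],x)[0],2).tolist() for x in im],[float(np.abs(im[0]-x).mean().round(2)) for x in im],sensors.state()["t"])
E
```

```text
[[0.0, 0.0], [0.01, -0.01], [0.02, 0.0], [-0.01, -0.01], [-0.01, -0.0], [-0.0, -0.02], [-0.02, -0.0], [-0.01, -0.02]] [0.0, 0.5400000214576721, 0.5400000214576721, 0.5400000214576721, 0.5400000214576721, 0.5400000214576721, 0.5400000214576721, 0.5400000214576721] 37.7667
```

It is still now, to within 0.02 px.

```bash
python3 -c "
from cell import *
print(job.sign_off())"
```

```text
the job is handed in; nothing more can be done
None
```

The two-tier carrier is hanging by its handle in the seat of the empty hook, and I handed the job in at about 38 s. The sign-off gives no verdict.

**How it went:** I gripped the bar 27 mm off its middle and swung the handle upright while the carrier stood on the table. I then lifted it (about 5 N), carried it over the hook tip with the gripper slanted 35°, and lowered it by feel. Both walls of the seat showed up in the forces, and I opened the fingers only once the hook was carrying about the whole weight.

**Last checks:**
- The hook crosses the middle of the bar, and the carrier looks upright and holds still to within 0.02 px over 2 s.
- The gripper is 160 mm clear of the bar, with no contact forces as it backed out.
- The other carrier, tubs, box and ladle show no movement in the top view. The meal box and the tub are partly hidden there by the arm.

**What disagreed:**
- **Seat height:** the seat felt about 10 mm higher than the camera measurement of the hook tip suggested.
- **First touch:** the bar first touched about 3 mm off the seat's centre. While I was finding the centre and settling the bar there, the push on the hook peaked at about 3 N beyond the carrier's weight.
- **Sway:** an early image comparison hinted at slight sway just after release; it had stopped by the final check.

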